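# Open the oil filler of the pressurising unit

### The job

Open the oil filler on top of the pressurising unit: first lift the cap's orange flip tab upright, then turn the cap anticlockwise by the tab, feeling for the point where it springs free - do not wrench it hard against its stop or pull hard while it is still locked. Lift the cap out and set it down gently, standing upright on the bottom of the steel drip tray, and leave the spanner and the spare sealing ring in the tray, the brass plug on the unit and the beaker on the balance where they are.

Things in the scene. Friction and masses are not known exactly. Their poses are not given: they have to be found in the camera images.
- cap_pivot (a point): On the filler cap's axis, at the hinge of its flip tab. x: towards the side where the tab's free end lies when folded; y: along the hinge; z: the cap's axis, up. It turns with the cap. The head's top and the collar's rim are 6 mm below; the plug's foot 31 mm below. Two hinge knuckles stand 14 to 20 mm out along y, up to 6 mm above this point, so pinch the raised tab above them.
- cap: The loose cap, 0.2 kg; origin at the centre of its foot, axes as cap_pivot. Dark blue head 58 mm across, sunk flush in the collar, so only the tab can be held; plug 34 mm across with two lugs. A 10 N spring holds the lugs up under a ring hidden in the filler. Anticlockwise from above (about 0.2 N m) they reach the slots after 20 to 85 degrees: different each time, cannot be seen, must be felt.
- flip (a joint): Angle of the flip tab about its hinge, rad: 0 folded flat on the cap, 1.57 upright, ends at 1.62. The hinge is stiff (about 0.04 N m) and the tab stays where it is left.
- flip_end (a point): Middle of the orange tab's free end, 41 mm from the hinge. Tab: 26 mm wide along the hinge, 9 mm thick (4.5 either side of the hinge axis), 46 mm long; folded, its last 10 mm rise to a thumb lip 11 mm above the hinge axis, it lies 1.5 mm above head and collar and overhangs the collar by 9 mm. It can be pinched across its width from above near the end, and led round its hinge.
- filler: Filler neck on the unit's deck, fixed: steel collar 74 mm across, 26 mm high, with a flange 90 mm across and 5 mm high at its foot. Origin on its axis at the deck (120 mm above the bench); z up. Seated, cap_pivot is 32 mm above this origin.
- unit: Cream bench-top pressurising unit, fixed, 300 x 400 x 120 mm (x, y, z), aluminium deck; origin under its centre on the bench; its front with the displays faces its -x, the robot's side. The filler is 65 mm towards the front from the centre. A pressure gauge stands 140 mm high at its rear +y corner, two valves 70 mm high at its rear -y corner.
- tray: Stainless drip tray, fixed, 240 x 160 x 20 mm (x, y, z), walls and floor 3 mm thick; origin under its centre on the bench. It stands to the left or to the right of the unit, the balance on the other side. The half towards its +x is empty; the spanner and the sealing ring lie in the half towards -x.
- spanner: Steel spanner, 130 mm long, 8 mm thick, lying across the tray about 78 mm from its centre towards -x. Leave it.
- spare_seal: Black rubber sealing ring, 48 mm across, 6 mm thick, lying in the tray about 30 mm from its centre towards -x. Leave it.
- plug_fitting: Brass plug, 34 mm across and 36 mm high, standing on the unit's deck about 110 to 150 mm to the +y side of the filler. Leave it.
- balance: White laboratory balance, fixed, 210 x 170 mm, pan 68 mm above the bench; stands on the side of the unit where the tray is not.
- beaker: Glass beaker, 66 mm across, 85 mm high, standing on the balance's pan. Leave it.
- filler_mouth (a point): Centre of the collar's rim, 26 mm above the deck, 6 mm below cap_pivot when seated. At the slots the spring lifts the cap up to 2 mm, and there a springy stop begins: 0.1 N m at first touch, 0.3 N m some 3 degrees on, then hard. From 4 degrees before that stop until it the cap lifts straight out; ease the twist first. Keep below 0.5 N m at the stop and 20 N of pull while locked.

How it is judged (in metres and radians):
On the way, in this order (a step that is already met when the one before it is completed fails the run):
1. the tab stands up (over 1.2 rad) while the cap is still locked down in the filler (value of joint flip above 1.2 rad and z of cap_pivot in the frame of filler below 0.0335 m and horizontal distance between cap_pivot and filler below 0.01 m), for 0.2 s.
2. the cap is out: lifted at least 36 mm above its seat (z of cap_pivot in the frame of filler above 0.068 m), for 0.1 s.
At the end, for the whole second after the job is handed in: The cap stands upright (within 0.12 rad) on the bottom of the tray, cap_pivot within 100 mm along the tray's x and 60 mm along its y from the tray's centre and less than 40 mm above the bench, at rest and let go (x of cap_pivot in the frame of tray between -0.1 and 0.1 m and y of cap_pivot in the frame of tray between -0.06 and 0.06 m and z of cap_pivot in the frame of tray below 0.04 m and angle between cap_pivot's own z axis and vertical below 0.12 rad and linear speed of cap below 0.02 m/s); the robot touches nothing.
It fails at once if the cap is wrenched, pulled or pressed against the filler with over 46 N (all contacts between them added up; the spring alone accounts for about 18 N) (contact force between cap and filler above 46 N).
It fails at once if the gripper or arm presses on the unit with over 35 N (contact force between any of the fingers, the arm and unit above 35 N).
It fails at once if the cap is dropped or thrown into the tray (faster than 0.45 m/s within 60 mm of the tray's foot), or forced down on it with over 40 N (contact force between cap and tray above 40 N or (linear speed of cap above 0.45 m/s and z of cap_pivot in the frame of tray below 0.06 m and horizontal distance between cap_pivot and tray below 0.13 m)).
It fails at once if the spanner, the spare sealing ring, the brass plug or the beaker is shifted by over 25 mm (distance of any of spanner, spare_seal, plug_fitting, beaker from where it was at the start of the episode above 0.025 m).
It also fails if it takes over 70 s, if anything falls off the work surface, if the arm or the gripper's body presses on something with over 40 N, if the wrist force passes 120 N, or if a joint passes its speed limit or range.

### The arm

A 6-joint arm with a two-finger parallel gripper is mounted at the origin on the work surface. World frame = base frame: x ahead of the robot, y to its left, z up, the work surface at z = 0. Lengths are in mm, angles in rad, forces in N, time in s.
With the tool pointing down it reaches from about 400 to 925 mm from the base axis. Payload 12.5 kg.
Tool frame: the origin (TCP) lies midway between the tips of the shut fingers; the grasp point (between the pads) lies 19 mm behind it; z points along the fingers, y is the line along which they close (so a half turn about z gives the same grasp; the last joint's range is limited). The gripper opens to 95 mm and grips with 3 to 60 N. Pads are 20 mm wide; open, the fingers measure 119 mm over their backs; the gripper's body (75 mm by 180 mm) begins 59 mm behind the grasp point.
Start: joints at [1.221, 0.491, 1.559, -0, 1.092, -0.106], TCP at [150.852, 606.54, 214.661] pointing down, gripper open.
Joint ranges: [-3.1, 3.1], [-0.84, 2.19], [0.05, 2.79], [-1.13, 4.28], [0.06, 2.93], [-2.69, 2.69]. Speed limits (rad/s): [2.22, 2.22, 2.79, 3.14, 3.14, 3.14].

### API

Orientations are given as [roll, pitch, yaw] about the fixed x, y, z axes, in that order (R = Rz(yaw) Ry(pitch) Rx(roll)).
In Python, from cell import state, read_camera, camera_info, env gives the robot as it stands.
- The arm moves only by the tool move_arm, never from a script. Its argument "commands" is a list of rows, each a list of 3 entries, a list of its own where there are three numbers: the shift along the world's x, y, z in cm, then the turn, a rotation vector about the world's x, y, z in degrees, then the opening, from 0 (shut) to 1 (fully open). A call has 1 to 10 rows; each row shifts and turns the commanded pose from where the row before left it; what a row does not reach is not made up. A row lasts 1/10 s, in which the tool goes at most 50 mm and 8.59 degrees, less where a joint would pass 70% of its speed; a pose out of reach is approached as far as the arm can. A call with a gripper value outside its range is refused whole. The fingers move at their own pace and stop on an object; the grip force is fixed at half the most. Time passes only in rows, so rows that do not move let the fingers close. It gives the time, the measured TCP pose, the force, the opening and the grip force at its end, in the units of the state.
- state(): the state, without advancing time (a new reading comes with each control period).
- read_camera(name): name is "side" or "top"; returns the picture (400x640x3 uint8, blue, green, red); there is no depth.
- camera_info(name): a dict with "K" (3x3 intrinsics, pixels), "cam_to_world" (4x4, takes a point from camera to world coordinates). Camera axes: x right, y down, z forward; pixel columns grow to the right and rows downward; lengths in mm; the calibration is good to about 2 mm. A picture is of the moment at which its call begins. camera_info takes no time and is no camera call.
- env.job_done(): hands the job in; it is judged then, once.
The state is a dict: "t": time; "joints": joint angles; "qvel": joint speeds; "tau": joint torques, N m; "eef_pos": TCP position; "tcp_rot": TCP orientation; "ft_force": force on the tool from outside, world axes, zero at the start; "moment": the same for the moment, N m; "opening": opening from 0.0 (shut) to 1.0 (fully open); "grip_force": force on a finger pad.
Only numpy, scipy, OpenCV 4.12 (cv2) and the standard library are available. Lean on these libraries where they do the work, as an engineer would, in place of code of your own. Each camera call takes 0.05 s, during which the arm holds its last target. There are 200 camera calls.

## Working session

There is one attempt and no reset: what is moved stays moved. The work goes in short steps, Python scripts to look and compute and a tool call to move; the robot and the scene stay as the last step left them, time stands still between calls to the robot, and variables do not carry over. Pictures are saved under pics/ and viewed, at most 10 in all, crops included, and the job is handed in when it is done.

Besides the shell and the picture viewer there is one more tool, called after "Call:" as name(argument=value, ...) on one line, values as JSON. move_arm: Moves the arm, as the interface text tells. Its arguments: {"type":"object","properties":{"commands":{"type":"array"}},"required":["commands"]}

```bash
mkdir -p pics; ls; python3 - <<'E'
from cell import state, read_camera, camera_info
import cv2,numpy as np
for n in("top","side"):
    cv2.imwrite(f"pics/{n}1.png",read_camera(n)); c=camera_info(n); print(n,np.round(c["K"],1).tolist(),np.round(c["cam_to_world"],3).tolist())
print(state())
E
```

```text
pics
top [[429.4, 0.0, 314.9], [0.0, 429.4, 192.9], [0.0, 0.0, 1.0]] [[0.023, -0.996, 0.084, 464.557], [-1.0, -0.022, 0.009, 13.867], [-0.007, -0.084, -0.996, 1200.822], [0.0, 0.0, 0.0, 1.0]]
side [[442.7, 0.0, 319.5], [0.0, 442.7, 200.2], [0.0, 0.0, 1.0]] [[-0.996, -0.067, 0.064, 447.966], [-0.093, 0.717, -0.691, 841.69], [0.0, -0.694, -0.72, 1014.481], [0.0, 0.0, 0.0, 1.0]]
{'t': 0.1, 'joints': array([ 1.22138075e+00,  4.91485496e-01,  1.55939889e+00,  1.19355251e-05,
        1.09172127e+00, -1.05587460e-01]), 'qvel': array([-4.84376968e-04, -8.94441068e-04, -1.26846201e-03, -5.50059594e-05,
       -1.10680174e-04,  7.13533299e-04]), 'tau': array([ 2.32676393e-03, -6.13614964e+01, -2.58602518e+01,  6.94254600e-02,
        4.71062609e-02, -6.80767971e-05]), 'eef_pos': array([150.77690078, 606.30795426, 214.12518045]), 'tcp_rot': array([-3.14058641e+00, -1.17288389e-04,  2.89775897e+00]), 'ft_force': array([ 0.636994  , -0.27067536,  0.33407249]), 'moment': array([ 0.02045219,  0.02523155, -0.02207976]), 'grip_force': 0.0, 'opening': 0.9986690419071902}
```

View pics/top1.png

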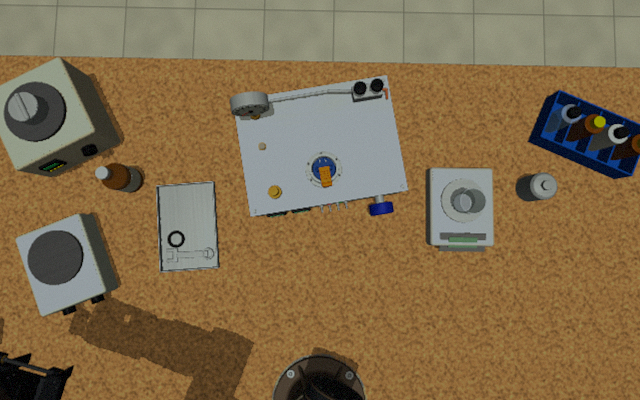

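View pics/side1.png

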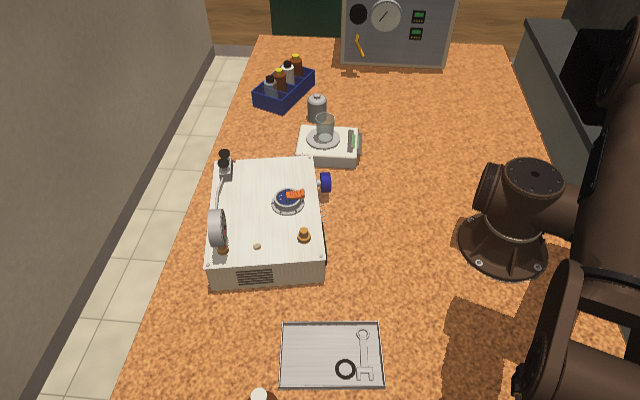

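Top view: filler at about (323,170), with the tab's free end near (326,186), pointing to the robot. The tray spans (157,184) to (219,270), so it is on the left; spanner and ring are at its near end. The brass plug is at (274,191). Now I'll measure these in the images.

```bash
cat > h.py <<'E'
from cell import state, read_camera, camera_info
import cv2,numpy as np
def ray(n,uv):
    c=camera_info(n);T=c["cam_to_world"];d=T[:3,:3]@np.linalg.solve(c["K"],[uv[0],uv[1],1]);return T[:3,3],d
def atz(n,uv,z):
    o,d=ray(n,uv);return o+d*(z-o[2])/d[2]
def proj(n,p):
    c=camera_info(n);q=np.linalg.inv(c["cam_to_world"])@[*p,1];u=c["K"]@q[:3];return u[:2]/u[2]
def tri(a,b):
    o1,d1=ray("top",a);o2,d2=ray("side",b)
    s=np.linalg.lstsq(np.c_[d1,-d2],o2-o1,rcond=None)[0];p,q=o1+d1*s[0],o2+d2*s[1];return (p+q)/2,np.linalg.norm(p-q)
E
python3 - <<'E'
from h import *
out=[]
for n,(x,y,w,h) in {"top":(298,145,52,52),"side":(262,178,52,52)}.items():
    im=cv2.imread(f"pics/{n}1.png");hsv=cv2.cvtColor(im,cv2.COLOR_BGR2HSV)[y:y+h,x:x+w]
    for nm,lo,hi in(("or",(3,170,90),(22,255,255)),("bl",(100,110,30),(130,255,255))):
        m=cv2.inRange(hsv,lo,hi);p=np.argwhere(m)[:,::-1]+[x,y]
        r=cv2.minAreaRect(p.astype(np.float32));print(n,nm,len(p),p.mean(0),r,cv2.boxPoints(r).round(1).tolist())
    out.append(cv2.resize(im[y:y+h,x:x+w],None,fx=7.5,fy=7.5,interpolation=cv2.INTER_CUBIC))
cv2.imwrite("pics/z1.png",np.hstack(out))
for uv in((157,184),(215,181),(219,268),(160,272)):print("tray",atz("top",uv,20))
for uv in((237,105),(387,77),(407,190),(250,215)):print("unit",atz("top",uv,120))
print("filler",atz("top",(323,170),150))
E
```

```text
top or 194 [325.17010309 176.22164948] ((325.217041015625, 176.34634399414062), (19.62589454650879, 9.917710304260254), 77.90524291992188) [[318.29998779296875, 167.8000030517578], [328.0, 165.6999969482422], [332.1000061035156, 184.89999389648438], [322.3999938964844, 187.0]]
top bl 245 [323.14693878 165.93877551] ((323.2387390136719, 166.86798095703125), (19.787639617919922, 22.860715866088867), 77.00537872314453) [[309.8999938964844, 159.8000030517578], [332.20001220703125, 154.6999969482422], [336.6000061035156, 173.89999389648438], [314.29998779296875, 179.10000610351562]]
side or 113 [295.0619469 193.6460177] ((294.8846435546875, 193.92306518554688), (7.256296634674072, 17.846567153930664), 78.69007110595703) [[285.3999938964844, 192.10000610351562], [302.8999938964844, 188.60000610351562], [304.29998779296875, 195.6999969482422], [286.79998779296875, 199.1999969482422]]
side bl 83 [284.54216867 197.85542169] ((285.8540954589844, 197.92433166503906), (15.292464256286621, 13.969077110290527), 53.97262954711914) [[275.70001220703125, 195.8000030517578], [287.0, 187.60000610351562], [296.0, 200.0], [284.70001220703125, 208.1999969482422]]
tray [578.84559252 462.65980487  20.        ]
tray [590.73398345 302.0076888   20.        ]
tray [352.76177164 281.01682239  20.        ]
tray [338.22895865 441.52995363  20.        ]
unit [777.9111887  229.21979737 120.        ]
unit [ 859.67073056 -155.65304087  120.        ]
unit [ 567.85627682 -208.57967452  120.        ]
unit [495.93380091 185.71275005 120.        ]
filler [609.9646727    4.65552012 150.        ]
```

View pics/z1.png

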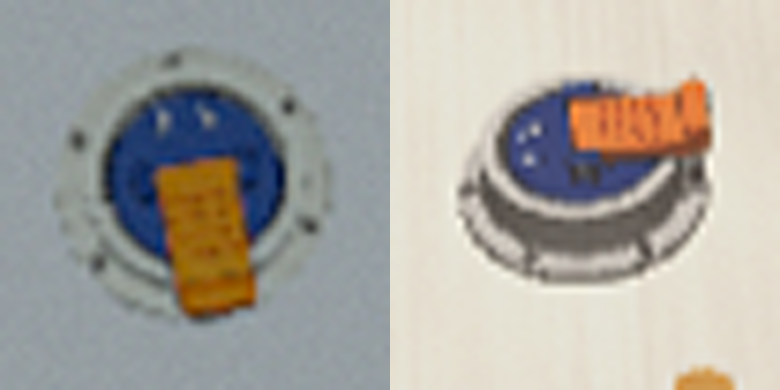

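Zoomed crop: the head's centre in the top view is about (324.1,168.2). The tab runs from (323.2,166.8) to (327.3,186), so it is folded towards the robot and a little to −y.

```bash
python3 - <<'E'
from h import *
print("head ctr",atz("top",(324.1,168.2),146))
f=atz("top",(323.15,166.75),156.5);e=atz("top",(327.25,185.95),160);d=(e-f)[:2];L=np.hypot(*d);print("tab",f,e,L,np.degrees(np.arctan2(d[1],d[0])))
print("side head", atz("side",(262+(500+690-780)/2/7.5,0),146) if 0 else "")
# side: head ellipse in crop x 500..~665-390.., compare projections
h=atz("top",(324.1,168.2),146)
print("proj side head", proj("side",h), "crop px", (proj("side",h)-[262,178])*7.5+[390,0])
print("tab end side",(proj("side",e)-[262,178])*7.5+[390,0])
# tab edges side: lip end centre top seen at crop ~ (703,100)
print("plug",atz("top",(274.5,191),156), "trayc",np.mean([atz("top",u,20) for u in((157,184),(215,181),(219,268),(160,272))],0))
E
```

```text
head ctr [615.07058179   1.991899   146.        ]
tab [617.10765049   4.51452237 156.5       ] [569.65846032  -6.43063956 160.        ] 48.695197064977094 -167.01071574350772
side head 
proj side head [287.22208609 196.23146215] crop px [579.16564569 136.73596612]
tab end side [704.04832151 101.63811983]
plug [554.82387792 122.12605774 156.        ] trayc [465.14257657 371.80356742  20.        ]
```

Call:
move_arm(commands=[[[2.35,-3.4,0],[0,0,-8.55],0.5],[[2.35,-3.4,0],[0,0,-8.55],0.5],[[2.35,-3.4,0],[0,0,-8.55],0.5],[[2.35,-3.4,0],[0,0,-8.55],0.5],[[2.35,-3.4,0],[0,0,-8.55],0.5],[[2.35,-3.4,0],[0,0,-8.55],0.5],[[2.35,-3.4,0],[0,0,-8.55],0.5],[[2.35,-3.4,0],[0,0,-8.55],0.5],[[2.35,-3.4,0],[0,0,-8.55],0.5]])

```text
t: 1.0
eef_pos: [362.9, 299.0, 214.6]
tcp_rot: [-3.142, 0.0, 1.549]
ft_force: [0.4, -0.2, 0.1]
opening: 0.498
grip_force: 0.0
```

Call:
move_arm(commands=[[[2.34,-3.4,-0.3],[0,0,-8.52],0.5],[[2.34,-3.4,-0.3],[0,0,-8.52],0.5],[[2.34,-3.4,-0.3],[0,0,-8.52],0.5],[[2.34,-3.4,-0.3],[0,0,-8.52],0.5],[[2.34,-3.4,-0.3],[0,0,-8.52],0.5],[[2.34,-3.4,-0.3],[0,0,-8.52],0.5],[[2.34,-3.4,-0.3],[0,0,-8.52],0.5],[[2.34,-3.4,-0.3],[0,0,-8.52],0.5],[[2.34,-3.4,-0.3],[0,0,-8.52],0.5],[[0,0,0],[0,0,0],0.5]])

```text
t: 2.0
eef_pos: [574.9, -9.1, 186.7]
tcp_rot: [3.141, 0.0, 0.208]
ft_force: [-0.1, 0.6, -0.4]
opening: 0.497
grip_force: 0.0
```

```bash
python3 - <<'E'
from h import *
s=state();print(s["eef_pos"],s["tcp_rot"],s["joints"])
a=read_camera("top");b=read_camera("side");cv2.imwrite("pics/t2.png",a);cv2.imwrite("pics/s2.png",b)
f=lambda im,x,y:cv2.resize(im[y:y+60,x:x+60],None,fx=6.6,fy=6.6,interpolation=cv2.INTER_CUBIC)
cv2.imwrite("pics/z2.png",np.hstack([f(a,298,145),f(b,262,165)]))
print((proj("side",s["eef_pos"])-[262,165])*6.6+[396,0])
E
```

```text
[574.88945661  -9.08145591 186.66483139] [3.14105893e+00 1.40691806e-04 2.08042795e-01] [-1.30402581e-01  4.50189119e-01  1.71700264e+00 -6.64967288e-04
  9.74356504e-01  1.23272441e+00]
[658.73239068 123.56869685]
```

View pics/z2.png

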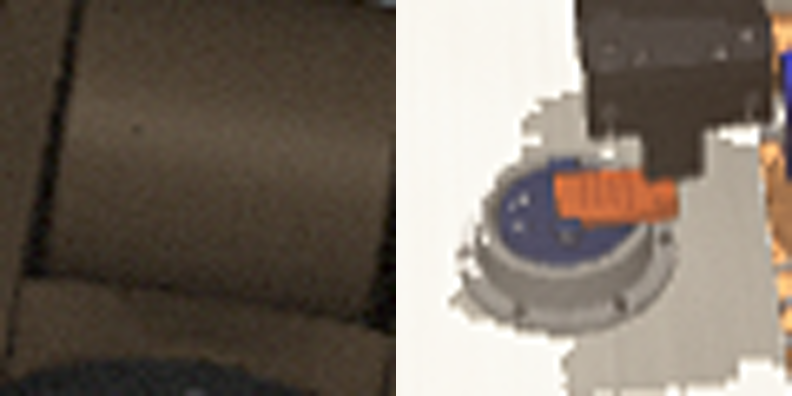

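The side view shows the finger just above the lip at crop (673,175), which fits. I'm going down to pinch.

Call:
move_arm(commands=[[[-0.1,0.2,-1],[0,0,0],0.5],[[0,0,-1],[0,0,0],0.5],[[0,0,-1],[0,0,0],0.5],[[0,0,-0.6],[0,0,0],0.5],[[0,0,0],[0,0,0],0.5],[[0,0,0],[0,0,0],0],[[0,0,0],[0,0,0],0],[[0,0,0],[0,0,0],0],[[0,0,0],[0,0,0],0]])

```text
t: 3.0
eef_pos: [572.0, -4.0, 152.0]
tcp_rot: [3.141, -0.0, 0.216]
ft_force: [-0.8, -4.1, 1.6]
opening: 0.27
grip_force: 30.0
```

Call:
move_arm(commands=[[[0.03,0.01,0.38],[0,0,0],0],[[0.09,0.02,0.36],[0,0,0],0],[[0.14,0.02,0.33],[0,0,0],0],[[0,0,0],[0,0,0],0]])

```text
t: 3.4
eef_pos: [574.6, -3.3, 162.6]
tcp_rot: [3.141, 0.0, 0.216]
ft_force: [0.9, -5.9, -1.8]
opening: 0.269
grip_force: 30.0
```

Forces are low, so I'll carry on round the arc.

Call:
move_arm(commands=[[[0.15,0.03,0.33],[0,0,0],0],[[0.18,0.03,0.32],[0,0,0],0],[[0.2,0.04,0.3],[0,0,0],0],[[0.23,0.05,0.28],[0,0,0],0],[[0.25,0.05,0.26],[0,0,0],0],[[0.27,0.05,0.23],[0,0,0],0],[[0,0,0],[0,0,0],0]])

```text
t: 4.1
eef_pos: [587.0, -0.5, 179.7]
tcp_rot: [-3.142, 0.001, 0.217]
ft_force: [-2.2, -4.3, -0.0]
opening: 0.268
grip_force: 30.0
```

Call:
move_arm(commands=[[[0.3,0.06,0.22],[0,0,0],0],[[0.31,0.06,0.19],[0,0,0],0],[[0.32,0.06,0.16],[0,0,0],0],[[0.34,0.07,0.13],[0,0,0],0],[[0.35,0.07,0.1],[0,0,0],0],[[0.36,0.07,0.07],[0,0,0],0],[[0.36,0.07,0.03],[0,0,0],0],[[0.36,0.07,0.01],[0,0,0],0],[[0,0,0],[0,0,0],0]])

```text
t: 5.0
eef_pos: [614.3, 4.8, 189.5]
tcp_rot: [3.141, 0.0, 0.217]
ft_force: [-4.1, -4.5, 5.6]
opening: 0.265
grip_force: 30.0
```

```bash
python3 - <<'E'
from h import *
s=state();print(s["moment"],s["ft_force"])
b=read_camera("side")
cv2.imwrite("pics/z3.png",cv2.resize(b[140:225,240:340],None,fx=6,fy=6,interpolation=cv2.INTER_CUBIC))
for z in(152,196):print((proj("side",[613.5,3,z])-[240,140])*6)
E
```

```text
[-0.79279616  0.92970305 -0.0152575 ] [-4.07830204 -4.45798139  5.60769318]
[285.74057987 329.97556651]
[280.61459094 260.39589925]
```

View pics/z3.png

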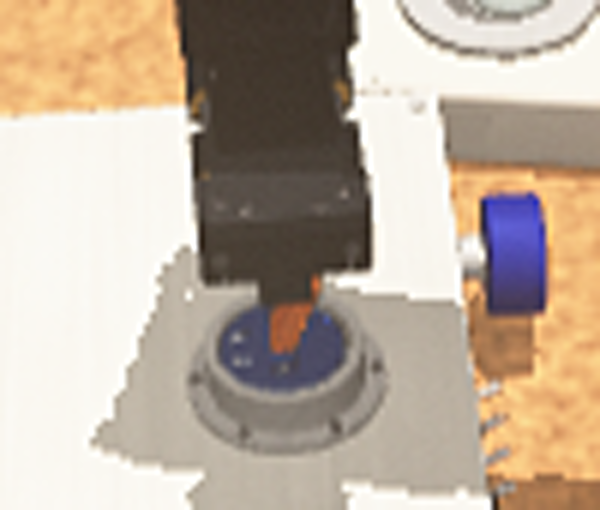

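The tab is up but still leans about 15–20° towards the robot, with its tip at crop (318,280) and its base at (285,345). I'll push it a little further.

Call:
move_arm(commands=[[[0.25,0.04,-0.1],[0,0,0],0],[[0.25,0.04,-0.1],[0,0,0],0],[[0.25,0.04,-0.05],[0,0,0],0],[[0,0,0],[0,0,0],0],[[0,0,0],[0,0,0],0]])

```text
t: 5.55
eef_pos: [622.3, 6.0, 187.9]
tcp_rot: [3.141, -0.002, 0.217]
ft_force: [-3.5, -2.7, 11.3]
opening: 0.268
grip_force: 30.0
```

Call:
move_arm(commands=[[[0,0,0],[0,0,0],0.6],[[0,0,0],[0,0,0],0.6],[[0,0,1],[0,0,0],0.6],[[0,0,2],[0,0,0],0.6],[[0,0,3],[0,0,0],0.6]])

```text
t: 6.05
eef_pos: [621.3, 6.3, 246.2]
tcp_rot: [-3.141, 0.002, 0.217]
ft_force: [0.6, -0.5, 0.8]
opening: 0.586
grip_force: 0.0
```

```bash
python3 - <<'E'
from h import *
s=state();print(s["moment"],s["ft_force"],s["eef_pos"])
b=read_camera("side")
cv2.imwrite("pics/z4.png",cv2.resize(b[160:225,250:330],None,fx=8,fy=8,interpolation=cv2.INTER_CUBIC))
for z in(146,152,198):print(z,(proj("side",[613.5,3,z])-[250,160])*8)
E
```

```text
[-0.02371553  0.16628045 -0.02746369] [ 0.56870279 -0.52768161  0.8366236 ] [621.32415119   6.32932896 246.1537572 ]
146 [301.8918221  292.24341759]
152 [300.98743983 279.96742202]
198 [293.83338384 182.85897281]
```

View pics/z4.png

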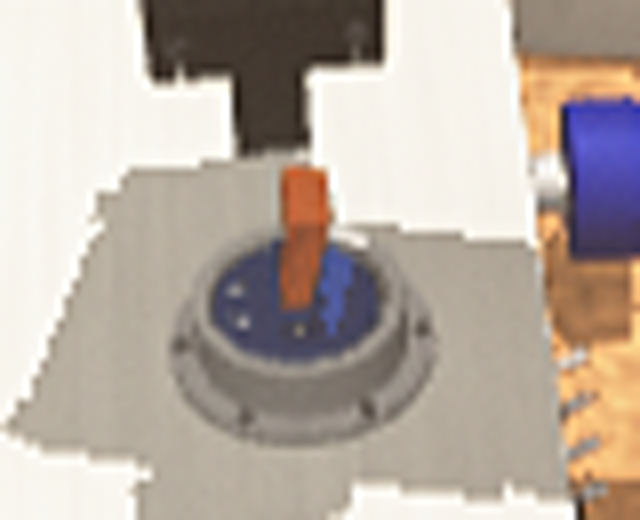

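The tab stands upright, at roughly 1.43 rad: top at crop (305,175), base at (295,300). The head's centre puts the cap axis at about (615, 4.5). Next I'll grip it low, just above the knuckles.

Call:
move_arm(commands=[[[-0.5,-0.15,-2],[0,0,0],0.6],[[0,0,-2],[0,0,0],0.6],[[0,0,-2],[0,0,0],0.6],[[0,0,-1.3],[0,0,0],0.6],[[0,0,-0.9],[0,0,0],0.6],[[0,0,0],[0,0,0],0.6]])

```text
t: 6.7
eef_pos: [616.6, 4.6, 163.4]
tcp_rot: [-3.141, 0.001, 0.216]
ft_force: [-0.4, -0.5, 0.4]
opening: 0.602
grip_force: 0.0
```

Call:
move_arm(commands=[[[-0.1,0,0],[0,0,0],0],[[0,0,0],[0,0,0],0],[[0,0,0],[0,0,0],0],[[0,0,0],[0,0,0],0],[[0,0,0],[0,0,0],0]])

```text
t: 7.2
eef_pos: [616.1, 4.3, 164.5]
tcp_rot: [3.141, -0.001, 0.216]
ft_force: [-0.8, -0.7, 0.5]
opening: 0.27
grip_force: 30.0
```

```bash
python3 -c "
from cell import state;s=state();print(s['eef_pos'],s['moment'],s['ft_force'],s['tcp_rot'],s['joints'][5])"
```

```text
[616.05113968   4.26089933 164.54669901] [-0.26390446  0.28266113 -0.03274846] [-0.80879634 -0.72825507  0.46665481] [ 3.14083506e+00 -6.13260756e-04  2.16496641e-01] 1.2546368339902514
```

Call:
move_arm(commands=[[[0,0,0],[0,0,3],0],[[0,0,0],[0,0,3],0],[[0,0,0],[0,0,3],0],[[0,0,0],[0,0,3],0],[[0,0,0],[0,0,3],0],[[0,0,0],[0,0,0],0]])

```text
t: 7.8
eef_pos: [616.1, 4.0, 164.5]
tcp_rot: [3.14, -0.0, 0.479]
ft_force: [-0.5, -4.6, 3.2]
opening: 0.271
grip_force: 30.0
```

```bash
cat > s.py <<'E'
from cell import state
import numpy as np
s=state();print(s['eef_pos'].round(2),'M',s['moment'].round(3),'F',s['ft_force'].round(2),'yaw',np.degrees(s['tcp_rot'][2]).round(2))
E
python3 s.py
```

```text
[616.08   3.99 164.53] M [-0.867  0.13  -0.037] F [-0.46 -4.56  3.16] yaw 27.43
```

Call:
move_arm(commands=[[[0,0,0],[0,0,1.5],0],[[0,0,0],[0,0,1.5],0]])

```text
t: 8.0
eef_pos: [616.1, 4.1, 164.5]
tcp_rot: [3.14, -0.0, 0.532]
ft_force: [-0.6, -5.9, 4.7]
opening: 0.271
grip_force: 30.0
```

```bash
python3 s.py
```

```text
[616.1    4.07 164.52] M [-1.239  0.148 -0.174] F [-0.61 -5.91  4.74] yaw 30.46
```

Call:
move_arm(commands=[[[0,-0.06,0.03],[0,0,1.5],0],[[0,-0.06,0.03],[0,0,1.5],0]])

```text
t: 8.2
eef_pos: [615.9, 3.6, 164.6]
tcp_rot: [-3.141, -0.0, 0.584]
ft_force: [1.5, 0.3, -1.9]
opening: 0.272
grip_force: 30.0
```

```bash
python3 s.py
```

```text
[615.92   3.62 164.6 ] M [ 0.065 -0.266 -0.163] F [ 1.51  0.34 -1.93] yaw 33.48
```

Call:
move_arm(commands=[[[0,-0.03,0],[0,0,1],0],[[0,-0.03,0],[0,0,1],0]])

```text
t: 8.4
eef_pos: [615.8, 3.3, 164.6]
tcp_rot: [-3.141, -0.0, 0.619]
ft_force: [1.2, 3.7, -0.7]
opening: 0.272
grip_force: 30.0
```

```bash
python3 s.py
```

```text
[615.82   3.3  164.55] M [ 0.464 -0.157 -0.056] F [ 1.19  3.65 -0.74] yaw 35.47
```

Call:
move_arm(commands=[[[0,0.02,0],[0,0,1.5],0],[[0,0,0],[0,0,1.5],0]])

```text
t: 8.6
eef_pos: [615.8, 3.1, 164.6]
tcp_rot: [-3.141, 0.0, 0.673]
ft_force: [1.8, 0.1, -1.0]
opening: 0.271
grip_force: 30.0
```

```bash
python3 s.py
```

```text
[615.76   3.11 164.61] M [ 0.106 -0.18  -0.157] F [ 1.79  0.14 -1.03] yaw 38.53
```

Call:
move_arm(commands=[[[0,0,0],[0,0,1.5],0],[[0,0,0],[0,0,1.5],0]])

```text
t: 8.8
eef_pos: [615.7, 2.9, 164.6]
tcp_rot: [-3.141, 0.0, 0.725]
ft_force: [1.7, 0.6, -3.3]
opening: 0.267
grip_force: 30.0
```

```bash
python3 s.py
```

```text
[615.72   2.92 164.61] M [ 0.036 -0.137 -0.211] F [ 1.69  0.63 -3.28] yaw 41.53
```

Call:
move_arm(commands=[[[0,0,0],[0,0,1.5],0],[[0,0,0],[0,0,1.5],0]])

```text
t: 9.0
eef_pos: [615.7, 2.8, 164.6]
tcp_rot: [-3.141, 0.0, 0.777]
ft_force: [1.0, 0.1, -3.3]
opening: 0.271
grip_force: 30.0
```

```bash
python3 s.py
```

```text
[615.69   2.84 164.6 ] M [-0.157 -0.092 -0.227] F [ 1.01  0.15 -3.29] yaw 44.53
```

Call:
move_arm(commands=[[[0,0,0],[0,0,1.5],0],[[0,0,0],[0,0,1.5],0]])

```text
t: 9.2
eef_pos: [615.7, 2.8, 164.6]
tcp_rot: [-3.141, 0.0, 0.829]
ft_force: [1.2, -0.8, -3.6]
opening: 0.269
grip_force: 30.0
```

```bash
python3 s.py
```

```text
[615.73   2.8  164.61] M [-0.254 -0.016 -0.233] F [ 1.24 -0.76 -3.56] yaw 47.52
```

Call:
move_arm(commands=[[[0,0,0],[0,0,1.5],0],[[0,0,0],[0,0,1.5],0]])

```text
t: 9.4
eef_pos: [615.8, 2.8, 164.7]
tcp_rot: [-3.142, 0.0, 0.882]
ft_force: [0.4, -1.3, -4.2]
opening: 0.271
grip_force: 30.0
```

```bash
python3 s.py
```

```text
[615.78   2.84 164.69] M [-0.427 -0.033 -0.16 ] F [ 0.42 -1.27 -4.23] yaw 50.53
```

Call:
move_arm(commands=[[[0,0,0],[0,0,1.5],0],[[0,0,0],[0,0,1.5],0]])

```text
t: 9.6
eef_pos: [615.8, 2.9, 164.7]
tcp_rot: [-3.142, 0.0, 0.934]
ft_force: [1.1, -0.7, -5.4]
opening: 0.273
grip_force: 30.0
```

```bash
python3 s.py
```

```text
[615.78   2.87 164.67] M [-0.306 -0.081 -0.264] F [ 1.1  -0.67 -5.37] yaw 53.52
```

Call:
move_arm(commands=[[[0,0,0],[0,0,1.5],0],[[0,0,0],[0,0,1.5],0]])

```text
t: 9.8
eef_pos: [615.8, 2.9, 164.7]
tcp_rot: [-3.142, 0.0, 0.987]
ft_force: [1.0, -0.4, -4.9]
opening: 0.272
grip_force: 30.0
```

```bash
python3 s.py
```

```text
[615.79   2.92 164.66] M [-0.353 -0.06  -0.196] F [ 1.02 -0.41 -4.86] yaw 56.52
```

Call:
move_arm(commands=[[[0,0,0],[0,0,1.5],0],[[0,0,0],[0,0,1.5],0]])

```text
t: 10.0
eef_pos: [615.8, 2.9, 164.7]
tcp_rot: [-3.141, 0.0, 1.039]
ft_force: [0.3, -0.7, -5.5]
opening: 0.272
grip_force: 30.0
```

```bash
python3 s.py
```

```text
[615.81   2.94 164.68] M [-0.239 -0.05  -0.227] F [ 0.31 -0.67 -5.45] yaw 59.52
```

Call:
move_arm(commands=[[[0,0,0],[0,0,1.5],0],[[0,0,0],[0,0,1.5],0]])

```text
t: 10.2
eef_pos: [615.8, 3.0, 164.7]
tcp_rot: [-3.142, -0.0, 1.091]
ft_force: [0.7, -1.3, -5.2]
opening: 0.275
grip_force: 30.0
```

```bash
python3 s.py
```

```text
[615.82   2.99 164.71] M [-0.233 -0.076 -0.314] F [ 0.72 -1.32 -5.23] yaw 62.53
```

Call:
move_arm(commands=[[[0,0,0],[0,0,1],0],[[0,0,0],[0,0,0],0]])

```text
t: 10.4
eef_pos: [615.8, 3.0, 164.7]
tcp_rot: [3.142, -0.0, 1.107]
ft_force: [0.6, -1.2, -5.2]
opening: 0.27
grip_force: 30.0
```

```bash
python3 s.py
```

```text
[615.84   2.97 164.75] M [-0.222 -0.05  -0.143] F [ 0.62 -1.19 -5.18] yaw 63.45
```

Not there yet; that reading was noise or friction.

Call:
move_arm(commands=[[[0,0,0],[0,0,1.5],0],[[0,0,0],[0,0,1.5],0]])

```text
t: 10.6
eef_pos: [615.8, 3.0, 164.8]
tcp_rot: [3.142, -0.0, 1.161]
ft_force: [0.7, -0.5, -5.3]
opening: 0.275
grip_force: 30.0
```

```bash
python3 s.py
```

```text
[615.85   2.96 164.78] M [-0.146 -0.032 -0.197] F [ 0.7  -0.46 -5.33] yaw 66.52
```

Call:
move_arm(commands=[[[0,0,0],[0,0,1.5],0],[[0,0,0],[0,0,1.5],0]])

```text
t: 10.8
eef_pos: [615.9, 2.9, 164.8]
tcp_rot: [3.141, -0.0, 1.214]
ft_force: [-1.3, -0.7, -4.3]
opening: 0.271
grip_force: 30.0
```

```bash
python3 s.py
```

```text
[615.86   2.95 164.81] M [-0.146 -0.072 -0.203] F [-1.3  -0.73 -4.34] yaw 69.53
```

Call:
move_arm(commands=[[[0,0,0],[0,0,1.5],0],[[0,0,0],[0,0,1.5],0]])

```text
t: 11.0
eef_pos: [615.9, 3.0, 164.9]
tcp_rot: [3.141, -0.0, 1.266]
ft_force: [0.3, -0.4, -2.1]
opening: 0.271
grip_force: 30.0
```

```bash
python3 s.py
```

```text
[615.86   2.98 164.91] M [-0.128  0.027 -0.183] F [ 0.26 -0.39 -2.15] yaw 72.53
```

Fz is starting to change, so I'll use smaller steps.

Call:
move_arm(commands=[[[0,0,0],[0,0,1],0],[[0,0,0],[0,0,1],0]])

```text
t: 11.2
eef_pos: [615.9, 2.9, 165.0]
tcp_rot: [3.141, -0.0, 1.3]
ft_force: [-0.3, 0.3, -0.6]
opening: 0.267
grip_force: 30.0
```

```bash
python3 s.py
```

```text
[615.88   2.94 164.99] M [-0.114  0.187 -0.15 ] F [-0.32  0.28 -0.62] yaw 74.48
```

Call:
move_arm(commands=[[[0,0,0],[0,0,1],0],[[0,0,0],[0,0,1],0]])

```text
t: 11.4
eef_pos: [616.0, 2.9, 165.1]
tcp_rot: [3.141, -0.0, 1.335]
ft_force: [-0.4, 0.0, 0.8]
opening: 0.273
grip_force: 30.0
```

```bash
python3 s.py
```

```text
[615.95   2.91 165.07] M [-0.117  0.228 -0.138] F [-0.38  0.04  0.79] yaw 76.48
```

Call:
move_arm(commands=[[[0,0,0],[0,0,1],0],[[0,0,0],[0,0,1],0]])

```text
t: 11.6
eef_pos: [616.0, 2.9, 165.1]
tcp_rot: [3.141, -0.0, 1.37]
ft_force: [-0.5, -0.6, 3.0]
opening: 0.27
grip_force: 30.0
```

```bash
python3 s.py
```

```text
[616.05   2.93 165.15] M [-0.123  0.192 -0.098] F [-0.53 -0.64  2.97] yaw 78.49
```

Torque is falling and the upward push is growing. I'll probe with a small lift.

Call:
move_arm(commands=[[[0,0,0.05],[0,0,0],0],[[0,0,0.03],[0,0,0],0],[[0,0,0],[0,0,0],0]])

```text
t: 11.9
eef_pos: [616.0, 2.9, 165.6]
tcp_rot: [3.141, 0.0, 1.368]
ft_force: [0.9, -0.8, 0.7]
opening: 0.273
grip_force: 30.0
```

```bash
python3 s.py
```

```text
[616.02   2.9  165.6 ] M [-0.125 -0.078 -0.015] F [ 0.92 -0.76  0.74] yaw 78.4
```

Call:
move_arm(commands=[[[0,0,0.05],[0,0,0],0],[[0,0,0.05],[0,0,0],0],[[0,0,0],[0,0,0],0]])

```text
t: 12.2
eef_pos: [615.8, 2.8, 166.1]
tcp_rot: [-3.141, 0.0, 1.368]
ft_force: [2.4, -1.2, -6.3]
opening: 0.273
grip_force: 30.0
```

```bash
python3 s.py
```

```text
[615.81   2.82 166.09] M [-0.447 -0.487 -0.011] F [ 2.4  -1.22 -6.33] yaw 78.41
```

Still held with 6 N of pull, so I'll turn further with this slight upward bias.

Call:
move_arm(commands=[[[0,0,0],[0,0,1],0],[[0,0,0],[0,0,1],0]])

```text
t: 12.4
eef_pos: [615.9, 2.8, 166.5]
tcp_rot: [3.142, 0.0, 1.405]
ft_force: [1.3, -0.9, -2.3]
opening: 0.272
grip_force: 30.0
```

```bash
python3 s.py
```

```text
[615.86   2.83 166.48] M [-0.471 -0.354  0.038] F [ 1.33 -0.89 -2.28] yaw 80.5
```

The torque is about zero and the load is only about the cap's weight. I'll try lifting.

Call:
move_arm(commands=[[[0,0,0.05],[0,0,0],0],[[0,0,0.05],[0,0,0],0],[[0,0,0],[0,0,0],0]])

```text
t: 12.7
eef_pos: [616.1, 2.9, 167.9]
tcp_rot: [3.141, -0.0, 1.403]
ft_force: [2.9, -0.7, -1.6]
opening: 0.27
grip_force: 30.0
```

```bash
python3 s.py
```

```text
[616.11   2.95 167.89] M [-0.41  -0.559  0.083] F [ 2.86 -0.75 -1.57] yaw 80.4
```

Call:
move_arm(commands=[[[0,0,0.1],[0,0,0],0],[[0,0,0.1],[0,0,0],0],[[0,0,0.1],[0,0,0],0],[[0,0,0],[0,0,0],0]])

```text
t: 13.1
eef_pos: [615.9, 2.9, 170.8]
tcp_rot: [3.141, -0.0, 1.403]
ft_force: [2.8, -0.8, -1.7]
opening: 0.269
grip_force: 30.0
```

```bash
python3 s.py
```

```text
[615.91   2.93 170.79] M [-0.42  -0.598  0.015] F [ 2.81 -0.76 -1.67] yaw 80.4
```

Call:
move_arm(commands=[[[0,0,0.4],[0,0,0],0],[[0,0,0.6],[0,0,0],0],[[0,0,0.6],[0,0,0],0],[[0,0,0.6],[0,0,0],0],[[0,0,0.8],[0,0,0],0],[[0,0,1],[0,0,0],0],[[0,0,1],[0,0,0],0],[[0,0,1],[0,0,0],0],[[0,0,0],[0,0,0],0]])

```text
t: 14.0
eef_pos: [616.4, 2.9, 232.3]
tcp_rot: [3.139, -0.0, 1.403]
ft_force: [0.6, -0.0, -1.6]
opening: 0.272
grip_force: 30.0
```

```bash
python3 s.py; python3 - <<'E'
from h import *
b=read_camera("side")
cv2.imwrite("pics/z5.png",cv2.resize(b[110:235,230:350],None,fx=4.8,fy=4.8,interpolation=cv2.INTER_CUBIC))
E
```

```text
[616.39   2.9  232.34] M [-0.095  0.088  0.028] F [ 0.57 -0.01 -1.59] yaw 80.4
```

View pics/z5.png

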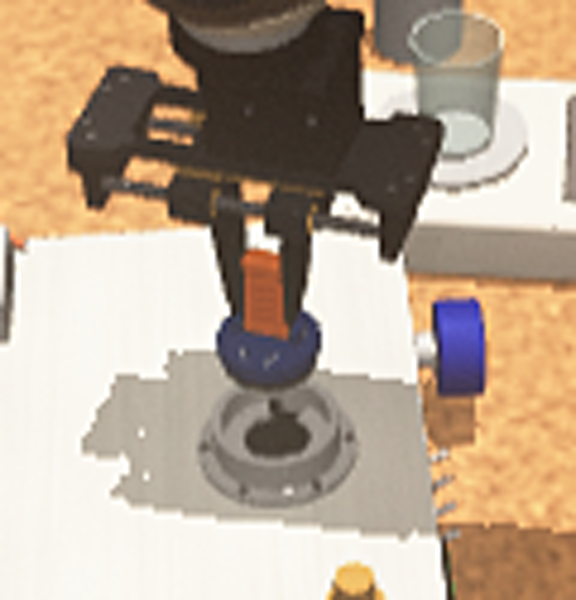

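The cap is out and held by the tab, hanging upright over the empty filler (cap at crop (268,345), filler at (278,440)). I'm moving it to the tray.

Call:
move_arm(commands=[[[-0.4,1.5,0],[0,0,0],0],[[-0.8,3,0],[0,0,0],0],[[-0.8,3,0],[0,0,0],0],[[-0.8,3,0],[0,0,0],0],[[-0.8,3,0],[0,0,0],0],[[-0.8,3,0],[0,0,0],0],[[-0.8,3,0],[0,0,0],0],[[-0.8,3,0],[0,0,0],0],[[-0.8,3,0],[0,0,0],0],[[-0.8,3,0],[0,0,0],0]])

```text
t: 15.05
eef_pos: [538.6, 289.7, 230.0]
tcp_rot: [-3.141, 0.0, 1.404]
ft_force: [0.3, 0.1, -1.6]
opening: 0.272
grip_force: 30.0
```

Call:
move_arm(commands=[[[-0.8,3,0],[0,0,0],0],[[-0.8,3,0],[0,0,0],0],[[-0.5,2.5,0],[0,0,0],0],[[-0.4,1.3,0],[0,0,0],0],[[0,0,-1.5],[0,0,0],0],[[0,0,-2.5],[0,0,0],0],[[0,0,-2.5],[0,0,0],0],[[0,0,-2.5],[0,0,0],0],[[0,0,-2.5],[0,0,0],0],[[0,0,0],[0,0,0],0]])

```text
t: 16.05
eef_pos: [513.2, 384.9, 112.2]
tcp_rot: [-3.137, 0.004, 1.403]
ft_force: [0.2, 0.6, -1.9]
opening: 0.272
grip_force: 30.0
```

```bash
python3 s.py; python3 - <<'E'
from h import *
b=read_camera("side")
cv2.imwrite("pics/z6.png",cv2.resize(b[250:400,260:420],None,fx=4,fy=4,interpolation=cv2.INTER_CUBIC))
E
```

```text
[513.18 384.86 112.25] M [-0.174  0.088  0.016] F [ 0.15  0.59 -1.91] yaw 80.39
```

View pics/z6.png

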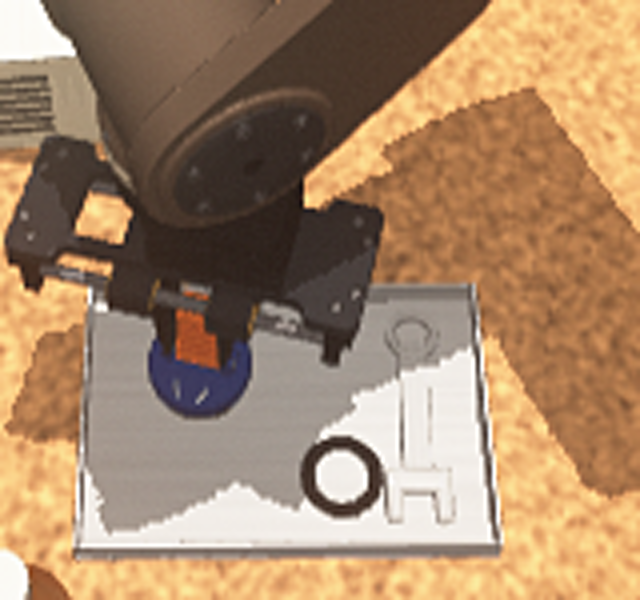

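The cap is upright over the empty half of the tray, at crop (200,385), clear of the ring at (342,475) and the spanner. I'm lowering it.

Call:
move_arm(commands=[[[0,-0.2,-1],[0,0,0],0],[[0,-0.3,-1.2],[0,0,0],0],[[0,0,-1.2],[0,0,0],0],[[0,0,-1],[0,0,0],0],[[0,0,-0.6],[0,0,0],0],[[0,0,-0.3],[0,0,0],0],[[0,0,-0.2],[0,0,0],0],[[0,0,0],[0,0,0],0]])

```text
t: 16.9
eef_pos: [514.9, 381.0, 60.5]
tcp_rot: [3.141, -0.0, 1.403]
ft_force: [0.8, 0.1, -1.7]
opening: 0.272
grip_force: 30.0
```

Call:
move_arm(commands=[[[0,0,-0.2],[0,0,0],0],[[0,0,-0.2],[0,0,0],0],[[0,0,-0.1],[0,0,0],0],[[0,0,-0.1],[0,0,0],0],[[0,0,0],[0,0,0],0]])

```text
t: 17.4
eef_pos: [514.8, 380.9, 54.5]
tcp_rot: [3.142, 0.0, 1.403]
ft_force: [-0.1, 0.8, -3.5]
opening: 0.271
grip_force: 30.0
```

Call:
move_arm(commands=[[[0,0,-0.2],[0,0,0],0],[[0,0,-0.2],[0,0,0],0],[[0,0,-0.1],[0,0,0],0],[[0,0,0],[0,0,0],0]])

```text
t: 17.8
eef_pos: [514.8, 380.9, 49.3]
tcp_rot: [-3.141, 0.0, 1.403]
ft_force: [0.7, -0.3, -1.6]
opening: 0.271
grip_force: 30.0
```

Call:
move_arm(commands=[[[0,0,-0.1],[0,0,0],0],[[0,0,-0.1],[0,0,0],0],[[0,0,0],[0,0,0],0]])

```text
t: 18.1
eef_pos: [514.8, 380.9, 47.4]
tcp_rot: [-3.142, 0.0, 1.403]
ft_force: [0.0, -0.5, -1.3]
opening: 0.269
grip_force: 30.0
```

Call:
move_arm(commands=[[[0,0,-0.1],[0,0,0],0],[[0,0,0],[0,0,0],0]])

```text
t: 18.3
eef_pos: [514.9, 380.9, 46.5]
tcp_rot: [3.141, 0.0, 1.403]
ft_force: [-0.6, 0.6, -0.6]
opening: 0.273
grip_force: 30.0
```

Call:
move_arm(commands=[[[0,0,-0.08],[0,0,0],0],[[0,0,0],[0,0,0],0]])

```text
t: 18.5
eef_pos: [514.9, 381.0, 46.4]
tcp_rot: [3.141, -0.0, 1.403]
ft_force: [-1.0, -0.9, 4.8]
opening: 0.271
grip_force: 30.0
```

Contact at 4.8 N, so it is standing on the tray's floor. I'm letting go and going straight up.

Call:
move_arm(commands=[[[0,0,0],[0,0,0],0.55],[[0,0,0],[0,0,0],0.55],[[0,0,0],[0,0,0],0.55],[[0,0,0.5],[0,0,0],0.55],[[0,0,2],[0,0,0],0.55],[[0,0,3],[0,0,0],0.55],[[0,0,3],[0,0,0],0.55],[[0,0,3],[0,0,0],0.55],[[0,0,3],[0,0,0],0.55],[[0,0,0],[0,0,0],0.55]])

```text
t: 19.5
eef_pos: [516.1, 381.8, 195.3]
tcp_rot: [3.136, -0.004, 1.403]
ft_force: [0.4, 0.7, 0.3]
opening: 0.551
grip_force: 0.0
```

```bash
python3 s.py; python3 - <<'E'
from h import *
b=read_camera("side")
cv2.imwrite("pics/z7.png",cv2.resize(b[250:400,260:420],None,fx=4,fy=4,interpolation=cv2.INTER_CUBIC))
E
```

```text
[516.12 381.76 195.33] M [-0.114  0.043 -0.006] F [0.44 0.67 0.34] yaw 80.41
```

View pics/z7.png

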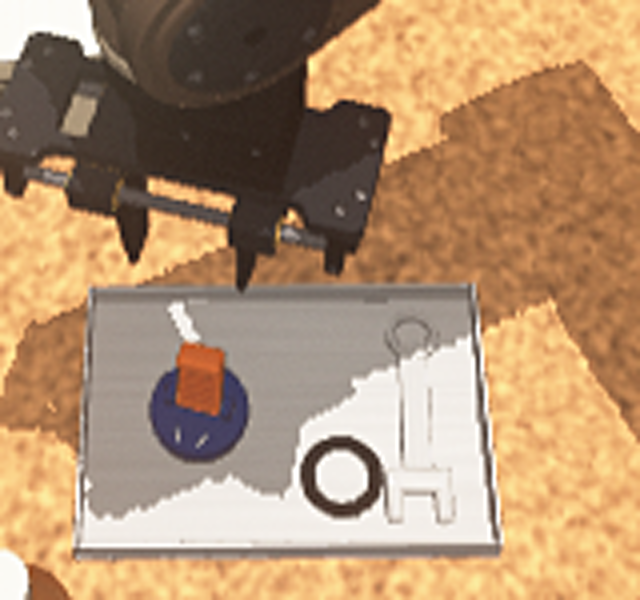

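The cap stands upright at crop (200,410) in the empty half of the tray. The gripper is clear, and the ring and spanner haven't moved.

```bash
python3 -c "
from cell import env
print(env.job_done())"
```

```text
the job is handed in; nothing more can be done
None
```

The filler is open and the job is handed in at about 20 s of the 70 s allowed: the cap stands upright in the empty half of the drip tray, let go. The spanner and sealing ring are unmoved in the last picture; the brass plug and beaker were not touched. The hand-in call gave no verdict.

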